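# Find the heavy tin and stand it on the scale

## Robot

A 7-joint arm with a two-finger parallel gripper is mounted at the origin on a cart in front of the work surface, level with it; the furniture and walls round the work are solid. World frame = base frame: x ahead of the robot, y to its left, z up, the work surface at z = 0. Lengths are in m, angles in rad, forces in N, time in s.
With the tool pointing down it reaches from about 0.425 to 1.025 m from the base axis. Payload 3.6 kg.
Tool frame: the origin (TCP) lies on the mounting face of the last link; the fingertips stand 173 mm ahead of it and the grasp point (between the pads) lies 155 mm ahead of it; z points along the fingers, y is the line along which they close (so a half turn about z gives the same grasp; the last joint's range is limited). The gripper opens to 85 mm and grips with 20 to 120 N. Pads are 22 mm wide; open, the fingers measure 114 mm over their backs; the gripper's body (76 mm by 85 mm) begins 54 mm behind the grasp point. The pads swing forward as they close: fully open they stand 13 mm farther back than shut.
Start: joints at [-1.224, 0.591, 0.048, 1.609, -0.033, 0.943, -0.034], TCP at [0.309, 0.656, 0.405] pointing down, gripper open.
Joint ranges: [-2.69, 2.69], [-0.47, 2.24], [-1.27, 1.36], [0.19, 2.51], [-1.53, 4.68], [0.08, 2.07], [-3.09, 3.09]. Speed limits (rad/s): [2.57, 2.57, 3.14, 3.14, 3.14, 3.14, 3.14].

## Interface

Orientations are given as [roll, pitch, yaw] about the fixed x, y, z axes, in that order (R = Rz(yaw) Ry(pitch) Rx(roll)).
In Python, from workcell import arm gives the robot as it stands.
- The arm moves only by the shell command python3 -m handwheel 'ROWS' [OPENING] [FORCE]. ROWS is JSON, one flat list of numbers, 6 for each row, row after row: the shift along the tool's x, y, z in units of 0.1 m (1.0 is 0.1 m), then the turn, a rotation vector about the tool's x, y, z in units of 180 degrees (1.0 is 180 degrees). A call has 1 to 8 rows; each row is the pose to reach, as a shift and turn from the pose commanded when the call began, along the tool's axes at that moment, turning the shorter way round; what a row does not reach only later rows make up. A row lasts 1/10 s, in which the tool goes at most 50 mm and 8.59 degrees, less where a joint would pass 70% of its speed; a pose out of reach is approached as far as the arm can. A call with a number of a shift or a turn outside -1 to 1 is refused whole. A call with a gripper value outside its range is refused whole. OPENING is the opening, from -1 (shut) to 1 (fully open), set as the call begins (- or left out, the last holds). The fingers move at their own pace and stop on an object; FORCE is the grip in N (left out, the last holds). Time passes only in rows, so rows that repeat a pose let the fingers close. It gives the time, the measured TCP pose, the force, the opening and the grip force at its end, in the units of the state.
- arm.sense(): the state, without advancing time (a new reading comes with each control period).
- arm.capture(name): name is "side" or "top"; returns a dict with "color" (384x512x3 uint8, red, green, blue), "camera_matrix" (3x3 intrinsics, pixels), "world_from_camera" (4x4, takes a point from camera to world coordinates). Camera axes: x right, y down, z forward; pixel columns grow to the right and rows downward; lengths in m; the calibration is good to about 2 mm. A picture is of the moment at which its call begins. There is no depth.
- arm.close_job(): hands the job in; it is judged then, once.
Trained networks look in the newest picture that a camera, given by its name, has taken for a name from the list of things; names that differ only in an ending like _2 or _b are one class to them, and where a whole thing is asked for, a point or a joint stands for the part that bears it (a point fixed in the world has none). Each returns a list of dicts, best first, with "conf" (0 to 1); they miss things now and then, are a little off and sometimes report something else, mostly with a low value. They report only what shows in the picture. A call takes as long as a camera call.
- arm.regions_of(camera, target): "region" (384x512 bool, what is visible of it) and "pixel" ([column, row] in pixels, amid what is visible of it).
- arm.spot_point(camera, target): "pixel" ([column, row] in pixels: a listed point, or the origin of a listed thing).
The state is a dict: "t": time; "q": joint angles; "qd": joint speeds; "tau": joint torques, N m; "ee_pos": TCP position; "tcp_rot": TCP orientation; "wrist_force": force on the tool from outside, world axes, zero at the start; "ft_torque": the same for the moment, N m; "opening": opening from 0.0 (shut) to 1.0 (fully open); "finger_force": force on a finger pad.
Only numpy, scipy, OpenCV 4.12 (cv2) and the standard library are available. Lean on these libraries where they do the work, as an engineer would, in place of code of your own. Each camera call takes 0.05 s, during which the arm holds its last target. There are 200 camera calls.

## Task

One of the three closed tins leaning in the slanted wooden stand holds the kitchen scale's brass check weight; the tins look alike and the other two are nearly empty. Feel which one is heavy by lifting them a little in the stand, then take that tin and stand it upright in the middle of the scale's round pan, setting it down rather than dropping it. Leave the other two seated in the stand as they were, and do not move the other things on the worktop.

Things in the scene. Friction and masses are not known exactly. Their poses are not given: they have to be found in the camera images.
- stand: fixed light-wood stand, 96 (x) x 272 (y) x 64 mm. Origin: centre of its underside, on the worktop; x to its back, y along its row of three slots, z up. Slots at y = -88, 0, +88 mm. Each tin leans about 25 degrees from vertical, lid toward -x (the robot): its axis from underside to lid is (-0.42, 0, 0.91) in this frame. Open at the back and above: a tin comes out straight up
- slot_mid (a point): in the stand's middle slot, where the centre of a seated tin's underside lies (x = +30, z = +36 mm in the stand's frame; the other slots 88 mm to either side). Axes as the stand's. A tin stands on a sloped floor and leans on a sloped board on its -x side, 52 mm high along the tin; low rails (26 mm along the tin) leave 3.5 mm on either side of it
- tin_a: one of three alike closed square steel tins with dark lids, 44 x 44 x 100 mm (lid: the top 12 mm, same width), leaning in the stand at the start. Origin: centre of its underside; z along the tin to the lid. With what lies loose inside, the heavy one weighs 0.32 to 0.47 kg, the other two 0.11 kg each; any of the three may be the heavy one
- tin_b: one of three alike closed square steel tins with dark lids, 44 x 44 x 100 mm (lid: the top 12 mm, same width), leaning in the stand at the start. Origin: centre of its underside; z along the tin to the lid. With what lies loose inside, the heavy one weighs 0.32 to 0.47 kg, the other two 0.11 kg each; any of the three may be the heavy one
- tin_c: one of three alike closed square steel tins with dark lids, 44 x 44 x 100 mm (lid: the top 12 mm, same width), leaning in the stand at the start. Origin: centre of its underside; z along the tin to the lid. With what lies loose inside, the heavy one weighs 0.32 to 0.47 kg, the other two 0.11 kg each; any of the three may be the heavy one
- scale: fixed flat white kitchen scale, 160 (x) x 150 (y) x 20 mm, no reading. Origin: centre of its underside, on the worktop; small black display and two grey keys along the -x edge
- scale_pan (a point): centre of the top of the scale's round steel pan, 120 mm in diameter, 20 mm above the worktop; it does not sink. A fixed toaster oven stands behind stand and scale: its door bar reaches to world x = 0.555 at z = 0.19 to 0.21, y = -0.06 to 0.15, so pass in front of it
- red_cup: red cup standing upside down, 95 mm wide, 48 mm high, loose; origin: centre of its underside. To be left alone
- salt_shaker: salt shaker, 44 mm wide, 90 mm high, loose, upright; origin: centre of its underside. To be left alone
- teaspoon: loose teaspoon lying flat, 130 x 27 x 11 mm, origin: centre of its underside. To be left alone

How it is judged:
By the outcome, as a careful person would: the job done as asked, in the order asked, and still so for the second after the job is handed in, with the robot touching nothing.
It also fails if it takes over 54 s, if anything falls off the work surface, if the arm or the gripper's body presses on something with over 40 N, if the wrist force passes 120 N, or if a joint passes its speed limit or range.

## Working session

There is one attempt and no reset: what is moved stays moved. The work goes in short steps, Python scripts to look and compute and a shell command to move; the robot and the scene stay as the last step left them, time stands still between calls to the robot, and variables do not carry over. Pictures are saved under pics/ and viewed, at most 10 in all, crops included, and the job is handed in when it is done.

```bash
mkdir -p pics; ls; cat > h.py <<'E'
import numpy as np, cv2
from workcell import arm
from scipy.spatial.transform import Rotation as R
def ray(c,px):
    K=np.array(c["camera_matrix"]);T=np.array(c["world_from_camera"])
    d=T[:3,:3]@np.linalg.solve(K,[px[0],px[1],1.]);return T[:3,3],d
def atz(c,px,z):
    o,d=ray(c,px);return o+d*(z-o[2])/d[2]
def tri(c1,p1,c2,p2):
    (o1,d1),(o2,d2)=ray(c1,p1),ray(c2,p2)
    s=np.linalg.lstsq(np.c_[d1,-d2],o2-o1,rcond=None)[0]
    a,b=o1+s[0]*d1,o2+s[1]*d2;return (a+b)/2,np.linalg.norm(a-b)
def proj(c,P):
    K=np.array(c["camera_matrix"]);T=np.linalg.inv(np.array(c["world_from_camera"]))
    p=T[:3,:3]@np.array(P)+T[:3,3];p=K@p;return p[:2]/p[2]
E
cat > a.py <<'E'
from h import *
np.set_printoptions(precision=3,suppress=True)
C={}
for n in("side","top"):
    C[n]=arm.capture(n);cv2.imwrite(f"pics/{n}0.png",C[n]["color"][:,:,::-1])
    print(n,np.array(C[n]["world_from_camera"])[:3,3])
Z=dict(stand=0,slot_mid=.036,tin_a=.036,scale=0,scale_pan=.02,red_cup=0,salt_shaker=0,teaspoon=0)
for t,z in Z.items():
    for n in C:
        for r in arm.spot_point(n,t)[:4]:
            print(t,n,round(r["conf"],2),np.array(r["pixel"]),atz(C[n],r["pixel"],z))
print(arm.sense())
E
python3 a.py
```

```text
pics
side [0.002 1.647 1.142]
top [ 0.211 -0.008  1.497]
stand side 0.39 [244.8 165.6] [ 0.503 -0.291  0.   ]
stand top 0.96 [315.7 180.3] [ 0.499 -0.275  0.   ]
slot_mid top 0.59 [310.7 167.7] [ 0.543 -0.25   0.036]
tin_a side 0.19 [206.9 228.4] [0.51  0.279 0.036]
tin_a top 0.68 [313.7 173.5] [ 0.519 -0.261  0.036]
tin_a top 0.59 [335.5 167.6] [ 0.543 -0.348  0.036]
tin_a top 0.54 [291.  173.1] [ 0.521 -0.172  0.036]
tin_a top 0.53 [185.3 172.9] [0.52  0.244 0.036]
scale side 0.8 [208.1 230.7] [0.517 0.247 0.   ]
scale top 0.56 [182.6 183. ] [0.487 0.259 0.   ]
scale top 0.38 [125.2 212. ] [0.37  0.482 0.   ]
scale_pan side 0.84 [209.8 226.4] [0.51  0.244 0.02 ]
scale_pan top 0.66 [187.8 171.5] [0.529 0.237 0.02 ]
red_cup side 0.7 [273.2 148.2] [ 0.404 -0.502  0.   ]
red_cup top 0.88 [380.5 201.4] [ 0.414 -0.532  0.   ]
red_cup top 0.6 [315.4 173.4] [ 0.527 -0.274  0.   ]
red_cup top 0.19 [183.6 179.8] [0.5   0.256 0.   ]
salt_shaker side 0.61 [229.7 272.8] [0.368 0.461 0.   ]
salt_shaker top 0.42 [130.3 210.6] [0.375 0.462 0.   ]
teaspoon side 0.41 [258.6 192.1] [ 0.385 -0.074  0.   ]
teaspoon top 0.47 [267.8 213. ] [ 0.367 -0.081  0.   ]
{'t': 0.9, 'q': array([-1.224,  0.591,  0.048,  1.609, -0.033,  0.943, -0.034]), 'qd': array([ 0.002, -0.002, -0.001,  0.001,  0.001,  0.001,  0.002]), 'tau': array([  0.001, -54.862,   1.547, -19.854,   0.009,   0.002,   0.   ]), 'ee_pos': array([0.309, 0.656, 0.405]), 'tcp_rot': array([ 3.142, -0.   ,  2.702]), 'wrist_force': array([ 0.455, -0.065,  0.626]), 'ft_torque': array([-0.012, -0.027,  0.011]), 'finger_force': 0.0, 'opening': 0.9981781464078425}
```

View pictures.

```bash
python3 - <<'E'
import cv2
a=cv2.imread("pics/top0.png")[120:270,90:420];cv2.imwrite("pics/top0c.png",cv2.resize(a,None,fx=2.4,fy=2.4,interpolation=2))
a=cv2.imread("pics/side0.png")[80:300,130:350];cv2.imwrite("pics/side0c.png",cv2.resize(a,None,fx=2.7,fy=2.7,interpolation=2))
E
```

```text
(no output)
```

View pics/top0c.png

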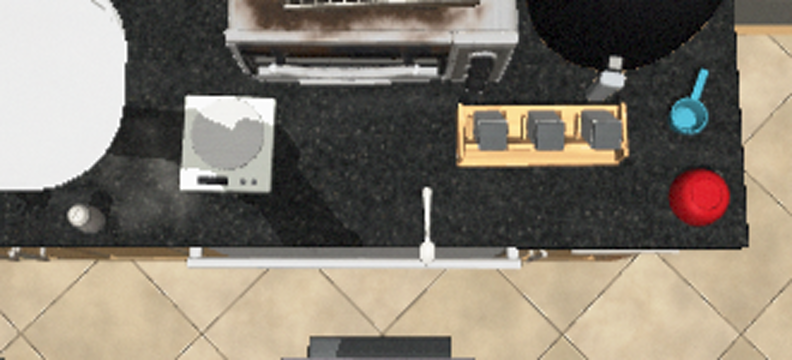

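View pics/side0c.png

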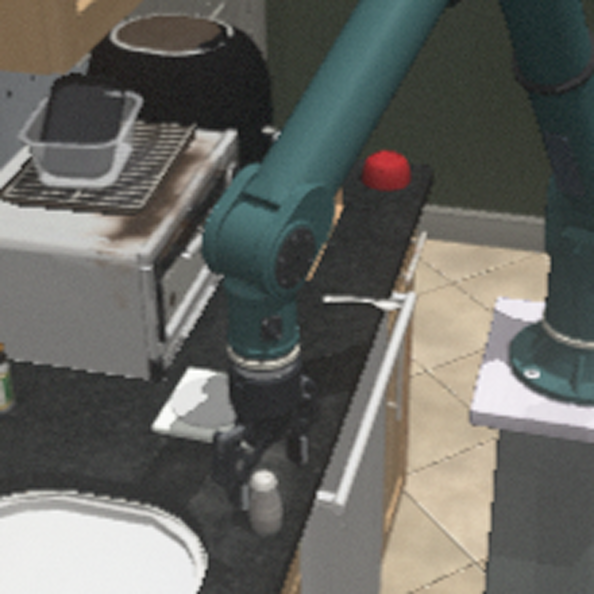

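The top view shows the scale at full-image px ≈(185,179) and its pan at ≈(185,175). The stand is at ≈(316,176), with lids at ≈(295,174), (318,174) and (341,174). In the side view the arm hides the stand. I'll fit projected models to the region masks.

```bash
cat > b.py <<'E'
from h import *
from scipy.optimize import minimize
np.set_printoptions(precision=3,suppress=True)
c=arm.capture("top")
S=4
def hullmask(polys):
    m=np.zeros((384*S,512*S),np.uint8)
    for P in polys:
        q=np.array([proj(c,p) for p in P])
        cv2.fillConvexPoly(m,cv2.convexHull(np.round((q+.5)*S).astype(np.int32)),1)
    return m
box=lambda a,b,z0,z1:np.array([[x,y,z] for x in(-a,a) for y in(-b,b) for z in(z0,z1)])
Ty=R.from_euler('y',-25,degrees=True).as_matrix()
tins=[(box(.022,.022,0,.1)@Ty.T)+[.03,k*.088,.036] for k in(-1,0,1)]
def place(P,v): return P@R.from_euler('z',v[2]).as_matrix().T+[v[0],v[1],0]
def fit(mask,models,v0,name):
    M=cv2.resize(mask.astype(np.uint8),None,fx=S,fy=S,interpolation=0)
    def cost(v):
        m=hullmask([place(P,v*[.01,.01,.1]) for P in models]);return 1-(m&M).sum()/(m|M).sum()
    v0=np.array(v0)/[.01,.01,.1];r=minimize(cost,v0,method="Nelder-Mead",options=dict(initial_simplex=np.array([v0]+[v0+np.eye(3)[i]*.8 for i in range(3)]),xatol=.01,fatol=1e-4))
    v=r.x*[.01,.01,.1];print(name,v,"IoU",1-r.fun);return v
rs=[r for r in arm.regions_of("top","tin_a") if r["conf"]>.3]
for r in rs: print("tin",round(r["conf"],2),r["pixel"],r["region"].sum())
rs=[r for r in rs if 270<r["pixel"][0]<360]
U=np.any([r["region"] for r in rs],0)
vt=fit(U,tins,[.505,-.265,0],"tins")
s=arm.regions_of("top","stand")[0];print(s["conf"],s["pixel"],s["region"].sum())
fit(s["region"]|U,[box(.048,.136,0,.064)]+tins,[.505,-.265,0],"stand")
s=arm.regions_of("top","scale")[0];print(s["conf"],s["pixel"],s["region"].sum())
fit(s["region"],[box(.08,.075,0,.02)],[.5,.25,0],"scale")
o=cv2.resize(c["color"][:,:,::-1],None,fx=S,fy=S,interpolation=2)
for P in tins:
    q=np.array([proj(c,p) for p in place(P,vt)]);
    for i in range(8):
        for j in range(i):
            if bin(i^j).count('1')==1: cv2.line(o,*[tuple(int(t) for t in (q[k]+.5)*S) for k in(i,j)],(0,255,0),1)
cv2.imwrite("pics/fit.png",o[140*S:210*S,270*S:400*S])
E
python3 b.py
```

```text
tin 0.73 [335.9, 173.5] 251
tin 0.66 [295.3, 175.6] 260
tin 0.66 [315.6, 176.5] 240
tin 0.53 [308.8, 179.5] 1074
tins [ 0.494 -0.269  0.169] IoU 0.4730064388311045
0.84 [312.8, 181.0] 899
stand [ 0.509 -0.263  0.028] IoU 0.908181264231423
0.56 [183.4, 179.2] 1499
scale [ 0.5    0.25  -0.032] IoU 0.9530697397178621
```

View pics/fit.png

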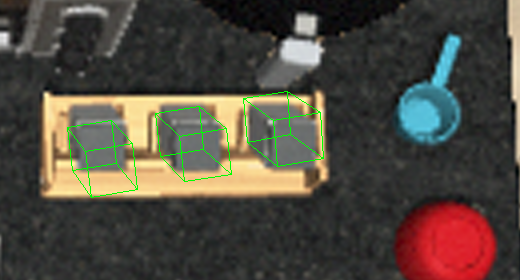

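The 1074-px "tin" is really the stand, and it spoiled the fit. The lid faces are at crop (103,145), (195,146) and (287,144). I'll refit without that region.

```bash
sed -i 's/if 270<r\["pixel"\]\[0\]<360\]/if 270<r["pixel"][0]<360 and r["region"].sum()<400]/; s#pics/fit.png#pics/fit2.png#' b.py; python3 b.py
```

```text
tin 0.62 [314.2, 175.1] 244
tin 0.54 [337.1, 173.0] 240
tin 0.52 [291.1, 174.7] 211
tins [ 0.501 -0.263  0.002] IoU 0.8950012152637122
0.77 [312.0, 179.2] 1063
stand [ 0.512 -0.265  0.009] IoU 0.8992452224185001
0.81 [184.2, 178.5] 1493
scale [ 0.5    0.25  -0.034] IoU 0.9485264913813647
```

View pics/fit2.png

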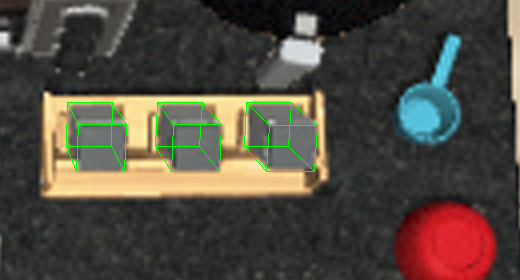

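```bash
cat > plan.py <<'E'
# usage: plan.py gx gy gz tilt_deg yaw_deg  -> row (whole) from the present pose to the grasp-point pose
from h import *
import sys
np.set_printoptions(precision=3,suppress=True)
def plan(g,tilt,yaw=0.):
    s=arm.sense();R0=R.from_euler('xyz',s["tcp_rot"])
    R1=R.from_euler('z',yaw,degrees=True)*R.from_euler('y',-tilt,degrees=True)*R.from_matrix(np.array([[-1,0,0],[0,1,0],[0,0,-1.]]))
    t=np.array(g)-.155*R1.as_matrix()[:,2]
    d=R0.inv().apply(t-np.array(s["ee_pos"]))/.1
    print("tcp target",t,"shift",d,"turn",(R0.inv()*R1).as_rotvec()/np.pi, "t",round(s["t"],2),"grasp now",np.array(s["ee_pos"])+.155*R0.as_matrix()[:,2],"F",np.array(s["wrist_force"]),"open",round(s["opening"],3),s["finger_force"])
if __name__=="__main__":
    a=[float(v) for v in sys.argv[1:]];plan(a[:3],a[3],a[4])
E
python3 plan.py .45 .656 .25 0 0;python3 plan.py .46 -.176 .190 25 0.3
```

```text
tcp target [0.45  0.656 0.405] shift [-1.279  0.602 -0.003] turn [-0.    0.   -0.14] t 1.3 grasp now [0.309 0.656 0.25 ] F [ 0.668 -1.014  0.494] open 1.001 0.0
tcp target [ 0.394 -0.176  0.33 ] shift [-4.32  -7.166  0.743] turn [-0.031 -0.137 -0.139] t 1.3 grasp now [0.309 0.656 0.25 ] F [ 0.668 -1.014  0.494] open 1.001 0.0
```

```bash
python3 -m handwheel '[-0.9,0.0,0,0,0,-0.14, -0.9,0,0,0,0,-0.14, -0.9,0,0,0,0,-0.14]' 0.6 25; python3 plan.py .46 -.176 .190 25 0.3
```

```text
t: 1.6
ee_pos: [0.3988, 0.6127, 0.4047]
tcp_rot: [-3.138, 0.007, 3.136]
wrist_force: [0.5, -0.1, -0.3]
opening: 0.801
finger_force: 0.0
tcp target [ 0.394 -0.176  0.33 ] shift [ 0.007 -7.888  0.772] turn [-0.002 -0.137 -0.003] t 1.6 grasp now [0.4   0.612 0.25 ] F [ 0.532 -0.1   -0.318] open 0.801 0.0
```

```bash
h="python3 -m handwheel"
python3 -m handwheel '[-0.25,-0.43,0,0,0,0, -0.5,-0.9,0,0,0,0]' |head -2
python3 -m handwheel '[0,-0.5,0,0,0,0, 0,-1,0,0,0,0]' |head -2
python3 -m handwheel '[0,-0.5,0,0,0,0, 0,-1,0,0,0,0]' |head -2
python3 -m handwheel '[0,-0.5,0,0,0,0, 0,-1,0,0,0,0]' |head -2
python3 -m handwheel '[0,-0.5,0,0,0,0, 0,-1,0,0,0,0]' |head -2
python3 -m handwheel '[0,-0.5,0,0,0,0, 0,-1,0,0,0,0]' |head -2
python3 -m handwheel '[0,-0.5,0,0,0,0, 0,-1,0,0,0,0]' |head -2
python3 plan.py .46 -.176 .190 25 0.3
```

```text
t: 1.8
ee_pos: [0.4383, 0.531, 0.4046]
t: 2.0
ee_pos: [0.4396, 0.4283, 0.4046]
t: 2.2
ee_pos: [0.4385, 0.3285, 0.4049]
t: 2.4
ee_pos: [0.4385, 0.2286, 0.405]
t: 2.6
ee_pos: [0.4384, 0.1286, 0.4051]
t: 2.8
ee_pos: [0.4384, 0.0286, 0.4052]
t: 3.0
ee_pos: [0.4384, -0.0714, 0.4052]
tcp target [ 0.394 -0.176  0.33 ] shift [ 0.44  -1.049  0.747] turn [-0.    -0.138 -0.002] t 3.0 grasp now [ 0.439 -0.071  0.25 ] F [ 0.904 -0.263 -0.083] open 0.802 0.0
```

```bash
python3 -m handwheel '[0.2,-0.5,0.2,0,-0.045,0, 0.35,-1,0.5,0,-0.09,0, 0.44,-1,0.75,0,-0.138,-0.002, 0.44,-1,0.75,0,-0.138,-0.002, 0.44,-1,0.75,0,-0.138,-0.002]'
python3 plan.py .46 -.176 .190 25 0.3
python3 - <<'E'
from h import *
for n in("top","side"):
    c=arm.capture(n);a=c["color"][:,:,::-1]
    g=[.503,-.176,.099];print(n,proj(c,g))
    u,v=[int(t) for t in proj(c,g)]
    cv2.imwrite(f"pics/{n}1.png",cv2.resize(a[v-60:v+60,u-75:u+75],None,fx=4,fy=4,interpolation=2))
E
```

```text
t: 3.5
ee_pos: [0.4074, -0.1584, 0.3495]
tcp_rot: [3.097, 0.39, -3.134]
wrist_force: [0.4, 0.4, -0.2]
opening: 0.801
finger_force: 0.0
tcp target [ 0.394 -0.176  0.33 ] shift [ 0.193 -0.184  0.118] turn [ 0.015 -0.015  0.   ] t 3.5 grasp now [ 0.466 -0.151  0.206] F [ 0.439  0.374 -0.202] open 0.801 0.0
top [294.06572578 174.21585832]
side [238.53772429 158.90363629]
```

View pics/side1.png

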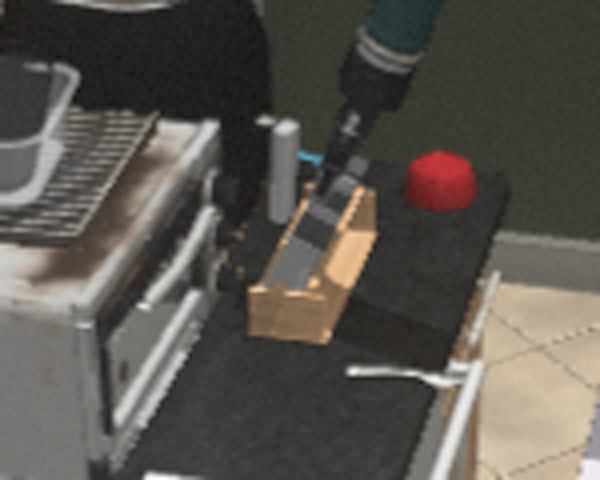

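The side view shows the gripper tilted above the far slots and the nearest tin (lid at crop ≈(305,235)) leaning toward the robot as described. I'll settle the pose and overlay the model in this view.

```bash
python3 -m handwheel '[0,0,0,0,0,0, 0,0,0,0,0,0]'
python3 plan.py .46 -.176 .190 25 0.3
cat > ov.py <<'E'
from h import *
import sys
def ov(v,out,n="side",tins=(-1,0,1)):
    c=arm.capture(n);S=4;o=cv2.resize(c["color"][:,:,::-1],None,fx=S,fy=S,interpolation=2)
    box=lambda a,b,z0,z1:np.array([[x,y,z] for x in(-a,a) for y in(-b,b) for z in(z0,z1)])
    Ty=R.from_euler('y',-25,degrees=True).as_matrix()
    L=[(box(.022,.022,0,.1)@Ty.T)+[.03,k*.088,.036] for k in tins]+[box(.048,.136,0,.064)]
    for P in L:
        P=P@R.from_euler('z',v[2]).as_matrix().T+[v[0],v[1],0]
        q=np.array([proj(c,p) for p in P])
        for i in range(8):
            for j in range(i):
                if bin(i^j).count('1')==1: cv2.line(o,*[tuple(int(t) for t in (q[k]+.5)*S) for k in(i,j)],(0,255,0),1)
    u,w=[int(t)*S for t in proj(c,[v[0],v[1],.06])];cv2.imwrite(out,o[w-200:w+200,u-260:u+260])
E
python3 -c "
from ov import *
ov([.502,-.264,.005],'pics/ov1.png')"
```

```text
t: 3.8
ee_pos: [0.4081, -0.1571, 0.3499]
tcp_rot: [3.096, 0.389, -3.131]
wrist_force: [-0.4, 1.3, 0.9]
opening: 0.802
finger_force: 0.0
tcp target [ 0.394 -0.176  0.33 ] shift [ 0.202 -0.197  0.119] turn [ 0.015 -0.015  0.001] t 3.8 grasp now [ 0.467 -0.149  0.207] F [-0.421  1.329  0.911] open 0.802 0.0
```

View pics/ov1.png

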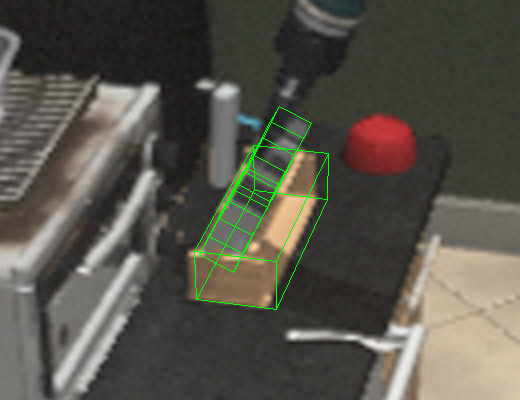

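The overlay agrees to about 1 px (≈4 mm) in x, so the stand is at x≈.505, y≈-.264. The hover pose wasn't fully reached, so I'll check the joints.

```bash
python3 -c "
from h import *
print(np.round(arm.sense()['q'],3))"; python3 plan.py .505 -.176 .105 22 0.3;  python3 plan.py .486 -.176 .145 22 0.3
```

```text
[ 0.435  0.3   -0.146  2.376 -0.819  0.161  2.685]
tcp target [ 0.447 -0.176  0.249] shift [ 0.027 -0.247  1.073] turn [0.015 0.002 0.002] t 3.85 grasp now [ 0.467 -0.149  0.207] F [-1.143 -0.716 -0.757] open 0.8 0.0
tcp target [ 0.428 -0.176  0.289] shift [ 0.051 -0.224  0.631] turn [0.015 0.002 0.002] t 3.85 grasp now [ 0.467 -0.149  0.207] F [-1.143 -0.716 -0.757] open 0.8 0.0
```

q6 is near its lower limit (0.08), so a full 25° tool tilt isn't available at this slot. The pads are flat on the tin's sides, so a 12° tilt grips just as well and keeps clearance from the lid and board.

```bash
python3 plan.py .490 -.176 .19 12 0.3;  python3 plan.py .505 -.176 .101 12 0.3
```

```text
tcp target [ 0.458 -0.176  0.342] shift [-0.425 -0.209  0.255] turn [0.015 0.057 0.003] t 3.85 grasp now [ 0.467 -0.149  0.207] F [-1.143 -0.716 -0.757] open 0.8 0.0
tcp target [ 0.473 -0.176  0.253] shift [-0.227 -0.251  1.135] turn [0.015 0.057 0.003] t 3.85 grasp now [ 0.467 -0.149  0.207] F [-1.143 -0.716 -0.757] open 0.8 0.0
```

```bash
python3 -m handwheel '[-0.42,-0.21,0.25,0.015,0.057,0.003, -0.42,-0.21,0.25,0.015,0.057,0.003, -0.42,-0.21,0.25,0.015,0.057,0.003, -0.42,-0.21,0.25,0.015,0.057,0.003]';python3 plan.py .490 -.176 .19 12 0.3;
```

```text
t: 4.25
ee_pos: [0.4586, -0.1755, 0.3418]
tcp_rot: [-3.139, 0.21, -3.133]
wrist_force: [-0.1, 1.2, 0.1]
opening: 0.8
finger_force: 0.0
tcp target [ 0.458 -0.176  0.342] shift [ 0.009 -0.007 -0.   ] turn [-0.001  0.     0.001] t 4.25 grasp now [ 0.491 -0.176  0.19 ] F [-0.119  1.16   0.133] open 0.8 0.0
```

```bash
python3 -m handwheel '[0.01,0,0.25,0,0,0, 0.02,0,0.5,0,0,0, 0.03,0,0.75,0,0,0, 0.04,0,0.9,0,0,0, 0.04,0,0.9,0,0,0]'; python3 -m handwheel '[0,0,0,0,0,0, 0,0,0,0,0,0, 0,0,0,0,0,0, 0,0,0,0,0,0, 0,0,0,0,0,0, 0,0,0,0,0,0]' -1 40; python3 plan.py .505 -.176 .101 12 0.3
```

```text
t: 4.75
ee_pos: [0.4701, -0.1764, 0.2511]
tcp_rot: [3.138, 0.206, -3.139]
wrist_force: [-0.3, 0.8, -0.4]
opening: 0.795
finger_force: 0.0
t: 5.35
ee_pos: [0.4709, -0.1766, 0.2534]
tcp_rot: [-3.142, 0.21, -3.138]
wrist_force: [-2.8, 0.3, 6.8]
opening: 0.511
finger_force: 43.0
tcp target [ 0.473 -0.176  0.253] shift [-0.016  0.004  0.012] turn [-0.  0. -0.] t 5.35 grasp now [ 0.503 -0.176  0.102] F [-2.8    0.265  6.791] open 0.511 42.952730655670166
```

```bash
cat > w.py <<'E'
from h import *
F=[];M=[]
for i in range(8):
    s=arm.sense();F.append(s["wrist_force"]);M.append(s["ft_torque"]);arm.capture("top")
print("F",np.round(np.mean(F,0),2),"sd",np.round(np.std(F,0),2),"M",np.round(np.mean(M,0),3),"tau",np.round(s["tau"],2),"ee",np.round(s["ee_pos"],4),"open",s["opening"],"t",s["t"])
E
python3 -m handwheel '[-0.013,0,-0.06,0,0,0, -0.025,0,-0.117,0,0,0, -0.025,0,-0.117,0,0,0, -0.025,0,-0.117,0,0,0, -0.025,0,-0.117,0,0,0]'; python3 w.py
```

```text
t: 5.85
ee_pos: [0.4712, -0.1766, 0.2644]
tcp_rot: [3.142, 0.209, -3.138]
wrist_force: [-0.2, 0.4, -3.5]
opening: 0.511
finger_force: 42.2
F [-0.07  0.11 -3.97] sd [0.36 0.53 0.36] M [0.008 0.454 0.014] tau [-1.000e-02 -4.274e+01  1.890e+00 -9.820e+00 -1.400e-01 -5.400e-01
 -0.000e+00] ee [ 0.4712 -0.1768  0.2644] open 0.5117451573930225 t 6.2
```

```bash
python3 -m handwheel '[-0.016,0,-0.075,0,0,0, -0.031,0,-0.15,0,0,0, -0.031,0,-0.15,0,0,0, -0.031,0,-0.15,0,0,0, -0.031,0,-0.15,0,0,0]'; python3 w.py
```

```text
t: 6.75
ee_pos: [0.4712, -0.1766, 0.2799]
tcp_rot: [-3.142, 0.209, -3.138]
wrist_force: [-1.2, -0.5, -3.5]
opening: 0.507
finger_force: 42.2
F [-0.36 -0.2  -3.66] sd [0.45 0.32 0.39] M [-0.013  0.43  -0.001] tau [-1.000e-02 -4.185e+01  2.300e+00 -1.067e+01 -1.700e-01 -5.500e-01
 -0.000e+00] ee [ 0.4712 -0.1768  0.2797] open 0.510536862505206 t 7.1
```

It reads 3.7–4.0 N (≈0.39 kg) at both heights with no side force, and a light tin would read 1.1 N. So this is the heavy one, and the other two can stay untouched. I'll lift it out while bringing the tool vertical, then measure the pan.

```bash
python3 -m handwheel '[-0.1,0,-0.3,0,0,0, -0.2,0,-0.65,0,0,0, -0.2,0,-0.98,0,0,0, -0.2,0,-0.98,0,0,0]' - 60 | head -2
python3 plan.py .45 -.13 .30 0 0
cat > pan.py <<'E'
from h import *
np.set_printoptions(precision=4,suppress=True)
C={n:arm.capture(n) for n in("top","side")}
for n in C:
    for t in("scale_pan","scale"):
        z=.02 if t=="scale_pan" else 0
        for r in arm.spot_point(n,t)[:2]: print(n,t,round(r["conf"],2),r["pixel"],atz(C[n],r["pixel"],z))
for n in C:
    c=C[n];S=6
    # rectified view of plane z=.02 : 1 mm/px, x up, y left, centred (.51,.25)
    W=[(.61,.35),(.61,.15),(.41,.15),(.41,.35)]
    H=cv2.getPerspectiveTransform(np.float32([proj(c,[x,y,.02]) for x,y in W]),np.float32([(0,0),(600,0),(600,600),(0,600)]))
    im=cv2.warpPerspective(c["color"][:,:,::-1],H,(600,600),flags=cv2.INTER_CUBIC)
    cv2.circle(im,(int((.35-.2495)*3000),int((.61-.518)*3000)),180,(0,255,0),1)
    cv2.imwrite(f"pics/pan_{n}.png",im)
a=np.hstack([cv2.resize(cv2.imread(f"pics/pan_{n}.png"),(390,390)) for n in C]);cv2.imwrite("pics/pan.png",a)
E
python3 pan.py
```

```text
t: 7.55
ee_pos: [0.4711, -0.1776, 0.3834]
tcp target [ 0.45  -0.13   0.455] shift [ 0.05   0.475 -0.745] turn [-0.001  0.069  0.001] t 7.55 grasp now [ 0.504 -0.178  0.232] F [ 1.386 -0.555 -3.613] open 0.51 65.08540660142899
top scale_pan 0.76 [187.2, 172.3] [0.5261 0.2388 0.02  ]
top scale 0.98 [184.7, 178.2] [0.5062 0.2515 0.    ]
side scale_pan 0.55 [211.9, 228.3] [0.4982 0.2537 0.02  ]
side scale 0.64 [209.7, 235.7] [0.501  0.2763 0.    ]
```

View pics/pan.png

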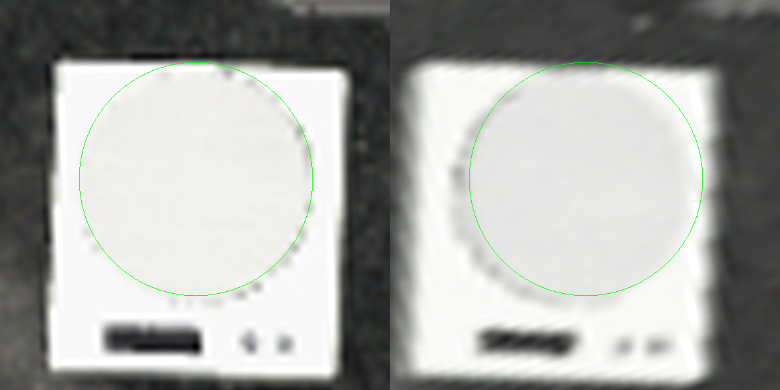

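In the rectified views (left: top camera, right: side) the pan rim centres at ≈(195,184) and ≈(188,186). At 1.95 px/mm that puts the pan at (0.515, 0.251), in line with the scale fit. Now I'll carry the tin past the front of the toaster.

```bash
python3 -m handwheel '[0.02,0.15,-0.25,0,0.023,0, 0.03,0.3,-0.5,0,0.046,0, 0.05,0.47,-0.74,0,0.069,0, 0.05,0.47,-0.74,0,0.069,0]' | head -2
python3 -m handwheel '[0,0.35,0,0,0,0, 0,0.7,0,0,0,0, 0,1,0,0,0,0]' | head -2
python3 -m handwheel '[0,0.35,0,0,0,0, 0,0.7,0,0,0,0, 0,1,0,0,0,0]' | head -2
python3 -m handwheel '[0,0.35,0,0,0,0, 0,0.7,0,0,0,0, 0,1,0,0,0,0]' | head -2
python3 -m handwheel '[0,0.35,0,0,0,0, 0,0.7,0,0,0,0, 0,0.9,0,0,0,0, 0,0.9,0,0,0,0]' | head -2
python3 plan.py .515 .251 .22 -13 0;python3 plan.py .50 .251 .25 -13 0
```

```text
t: 8.25
ee_pos: [0.4509, -0.1279, 0.4522]
t: 8.55
ee_pos: [0.4494, -0.0287, 0.4499]
t: 8.85
ee_pos: [0.4491, 0.0716, 0.4498]
t: 9.15
ee_pos: [0.4489, 0.1717, 0.4497]
t: 9.55
ee_pos: [0.4485, 0.2634, 0.4499]
tcp target [0.55  0.251 0.371] shift [-1.019 -0.133  0.781] turn [-0.     0.07   0.003] t 9.55 grasp now [0.447 0.263 0.295] F [-0.297 -0.235 -3.929] open 0.511 65.1595614105463
tcp target [0.535 0.251 0.401] shift [-0.867 -0.132  0.482] turn [-0.     0.07   0.003] t 9.55 grasp now [0.447 0.263 0.295] F [-0.297 -0.235 -3.929] open 0.511 65.1595614105463
```

```bash
python3 -m handwheel '[-0.3,-0.04,0.2,0,0.023,0.001, -0.6,-0.08,0.45,0,0.046,0.002, -0.95,-0.13,0.7,0,0.07,0.003, -1,-0.13,0.78,0,0.07,0.003, -1,-0.13,0.78,0,0.07,0.003]' | head -3
python3 plan.py .515 .251 .12 -13 0
python3 - <<'E'
from h import *
c=arm.capture("side");u,v=[int(t) for t in proj(c,[.515,.251,.15])]
a=c["color"][v-60:v+60,u-60:u+60,::-1]
b=cv2.resize(a,None,fx=4,fy=4,interpolation=2)
# vertical reference line through tin
for dz in [(.0,.3)]:
    p,q=[((proj(c,[.515,.251,z])-[u-60,v-60]+.5)*4).astype(int) for z in dz];cv2.line(b,tuple(map(int,p)),tuple(map(int,q)),(0,255,0),1)
c=arm.capture("top");u,v=[int(t) for t in proj(c,[.515,.251,.15])]
a=cv2.resize(c["color"][v-40:v+40,u-25:u+25,::-1],(300,480),interpolation=2)
cv2.imwrite("pics/chk.png",np.hstack([b,a]))
E
```

```text
t: 10.05
ee_pos: [0.5492, 0.2449, 0.37]
tcp_rot: [-3.137, -0.23, 3.131]
tcp target [0.55  0.251 0.271] shift [-0.232  0.066  0.962] turn [-0.001 -0.001 -0.003] t 10.05 grasp now [0.514 0.245 0.219] F [ 0.084  0.284 -3.949] open 0.508 65.57829089462757
```

View pics/chk.png

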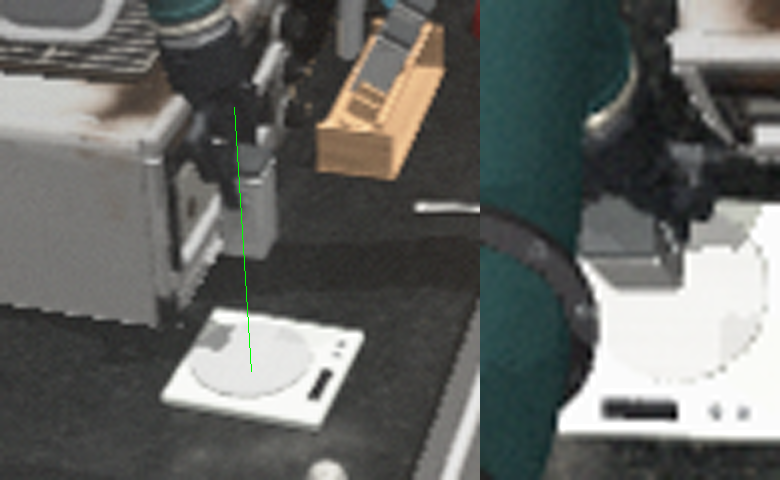

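The tin hangs over the pan close to upright, but its right edge (275,180)→(270,258) differs slightly from the vertical reference. I'll measure that lean.

```bash
cat > lean.py <<'E'
from h import *
c=arm.capture("side");g=cv2.GaussianBlur(c["color"],(3,3),0).astype(float).mean(2)
s=arm.sense();gp=np.array(s["ee_pos"])+.155*R.from_euler('xyz',s["tcp_rot"]).as_matrix()[:,2]
def edge(z):
    u,v=proj(c,gp+[-.022,0.0,z]);v=int(round(v));u=int(round(u))
    row=g[v,u-3:u+12];d=np.diff(row);k=np.argmin(d)
    if 0<k<len(d)-1:
        a,b,e=d[k-1],d[k],d[k+1];k=k+.5*(a-e)/(a-2*b+e)
    return u-3+k+.5,v,d.min()
E=np.array([edge(z) for z in np.arange(-.06,.012,.004)]);E=E[np.unique(E[:,1],return_index=True)[1]]
print(np.round(E[:,[1,0,2]],1).tolist())
m=np.polyfit(E[:,1],E[:,0],1)[0]
for th in(-4,0,4,8):
    t=np.radians(th);a=np.array([-np.sin(t),0,np.cos(t)])
    p,q=proj(c,gp+[-.022,-.022,0]),proj(c,gp+[-.022,-.022,0]-.06*a);print(th,round((q[0]-p[0])/(q[1]-p[1]),3))
print("measured",m)
E
python3 lean.py
```

```text
[[182.0, 214.0, -28.3], [183.0, 214.2, -26.0], [184.0, 214.4, -27.7], [185.0, 214.4, -27.3], [186.0, 214.4, -27.0], [187.0, 214.5, -24.0], [188.0, 214.5, -22.3], [189.0, 214.5, -21.3], [190.0, 214.6, -21.7], [191.0, 214.6, -22.7], [192.0, 214.6, -24.3], [193.0, 214.7, -23.3], [194.0, 214.8, -22.3], [195.0, 214.9, -21.7], [196.0, 214.8, -21.3], [197.0, 214.7, -22.0], [198.0, 214.4, -24.0]]
-4 0.128
0 0.051
4 -0.027
8 -0.108
measured 0.03544677657491864
```

The lean is under 1°, which is good enough. I'll descend, then creep to contact.

```bash
python3 -m handwheel '[-0.05,0.02,0.25,0,0,0, -0.11,0.04,0.5,0,0,0, -0.18,0.05,0.75,0,0,0, -0.23,0.05,0.96,0,0,0, -0.23,0.05,0.96,0,0,0, -0.23,0.05,0.96,0,0,0]' | head -2
python3 plan.py .515 .251 .102 -13 0
```

```text
t: 10.8
ee_pos: [0.5484, 0.2528, 0.275]
tcp target [0.55  0.251 0.253] shift [-0.064 -0.018  0.21 ] turn [ 0.    -0.    -0.002] t 10.8 grasp now [0.513 0.253 0.124] F [ 0.503 -0.895 -3.14 ] open 0.505 65.46647317707539
```

```bash
python3 -m handwheel '[-0.03,-0.01,0.1,0,0,0, -0.06,-0.02,0.2,0,0,0, -0.07,-0.02,0.23,0,0,0, -0.07,-0.02,0.23,0,0,0]' | sed -n '2p;4p'
python3 -m handwheel '[-0.009,0,0.039,0,0,0, -0.009,0,0.039,0,0,0, -0.009,0,0.039,0,0,0]'| sed -n '2p;4p'
python3 -m handwheel '[-0.005,0,0.02,0,0,0, -0.005,0,0.02,0,0,0, -0.005,0,0.02,0,0,0]'| sed -n '2p;4p'
python3 plan.py .515 .251 .090 -13 0
```

```text
ee_pos: [0.5502, 0.2502, 0.2491]
wrist_force: [0.0, 0.2, -4.0]
ee_pos: [0.5505, 0.2504, 0.2457]
wrist_force: [0.2, -0.2, -3.6]
ee_pos: [0.5504, 0.2503, 0.2436]
wrist_force: [-0.0, 0.9, -4.0]
tcp target [0.55  0.251 0.241] shift [-0.     0.007  0.027] turn [ 0.    -0.    -0.002] t 11.8 grasp now [0.515 0.25  0.093] F [-0.005  0.912 -4.02 ] open 0.508 65.61173290014267
```

```bash
for i in 1; do python3 -m handwheel '[-0.003,0,0.015,0,0,0, -0.003,0,0.015,0,0,0, -0.003,0,0.015,0,0,0]'| sed -n '2p;4p'
python3 -m handwheel '[-0.003,0,0.015,0,0,0, -0.003,0,0.015,0,0,0, -0.003,0,0.015,0,0,0]'| sed -n '2p;4p'; done
```

```text
ee_pos: [0.5506, 0.2504, 0.2426]
wrist_force: [-0.4, 0.2, 1.2]
ee_pos: [0.5508, 0.2503, 0.2425]
wrist_force: [-2.3, 0.6, 11.2]
```

Contact at a grasp height of about 92 mm (expected 91). I'll ease the load, open and retreat upward.

```bash
python3 -m handwheel '[0.003,0,-0.012,0,0,0, 0.003,0,-0.012,0,0,0]'| sed -n '2p;4p'
python3 -m handwheel '[0,0,0,0,0,0, 0,0,0,0,0,0, 0,0,0,0,0,0, 0,0,0,0,0,0, 0,0,0,0,0,0]' 0.6 20
python3 -m handwheel '[0.03,0,-0.15,0,0,0, 0.08,0,-0.35,0,0,0, 0.15,0,-0.65,0,0,0, 0.22,0,-0.97,0,0,0, 0.22,0,-0.97,0,0,0]'| sed -n '2p;4p'
python3 -m handwheel '[0.5,0,-0.4,0,0,0, 0.9,0,-0.6,0,0,0, 0.9,0,-0.6,0,0,0, 0.9,0,-0.6,0,0,0]'| sed -n '1,2p;4p'
python3 - <<'E'
from h import *
c=arm.capture("side");u,v=[int(t) for t in proj(c,[.515,.1,.06])]
a=cv2.resize(c["color"][v-75:v+75,u-50:u+50,::-1],(400,600),interpolation=2)
c=arm.capture("top");u,v=[int(t) for t in proj(c,[.5,.2,.06])]
b=cv2.resize(c["color"][v-75:v+75,u-50:u+50,::-1],(400,600),interpolation=2)
cv2.imwrite("pics/end.png",np.hstack([a,b]))
E
```

```text
ee_pos: [0.5506, 0.2504, 0.2426]
wrist_force: [-0.5, 0.1, 6.5]
t: 13.1
ee_pos: [0.5503, 0.2504, 0.2416]
tcp_rot: [-3.14, -0.228, 3.136]
wrist_force: [-0.3, -0.1, 0.4]
opening: 0.8
finger_force: 0.0
ee_pos: [0.5527, 0.2505, 0.3467]
wrist_force: [0.4, -0.7, -0.2]
t: 14.0
ee_pos: [0.4758, 0.2511, 0.4214]
wrist_force: [0.1, -0.1, 0.0]
```

View pics/end.png

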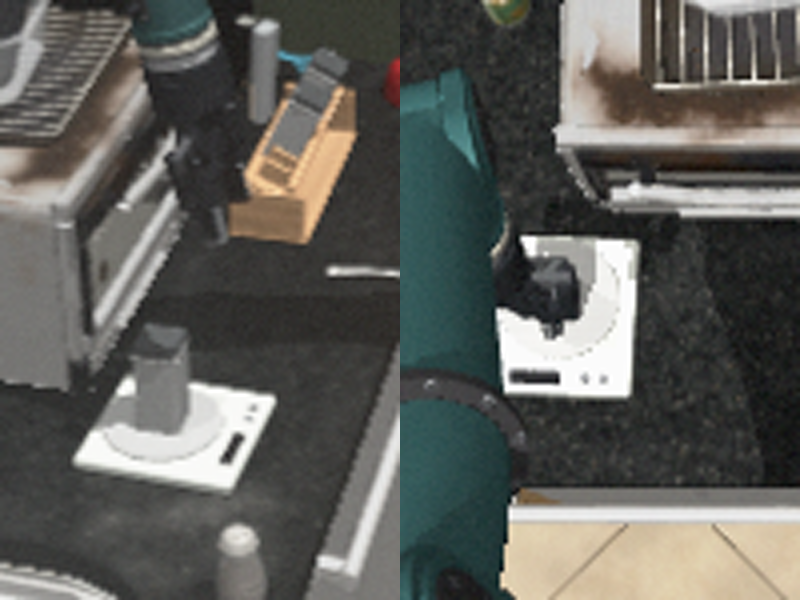

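The side view shows the tin upright in the middle of the pan: its base spans columns 138–188 and the pan 105–225. The other two tins are still seated, and the gripper is clear with zero force.

```bash
python3 -c "
from workcell import arm
print(arm.close_job())"
```

```text
the job is handed in; nothing more can be done
None
```

The heavy tin (about 0.39 kg, from the stand's left slot as the robot sees it) stands upright in the middle of the scale pan and the job is handed in after about 14 s of robot time; I lifted only that tin, since its weight settled it, so the other two were never touched.

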